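Seat a solder pallet on its locating pins and latch it

ROBOT

A 6-joint arm with a two-finger parallel gripper is mounted at the origin on the work surface. World frame = base frame: x ahead of the robot, y to its left, z up, the work surface at z = 0. Lengths are in mm, angles in rad, forces in N, time in s.
With the tool pointing down it reaches from about 350 to 975 mm from the base axis. Payload 7.1 kg.
Tool frame: the origin (TCP) lies at the very end of the fingers, on their centre line; the grasp point (between the pads) lies 19 mm behind it; z points along the fingers, y is the direction in which the jaws open and shut (so a half turn about z gives the same grasp; the last joint's range is limited). The gripper opens to 88 mm and grips with 3 to 60 N. Pads are 20 mm wide; open, the fingers measure 115 mm over their backs; the gripper's body (75 mm by 178 mm) begins 61 mm behind the grasp point.
Start: joints at [1.202, 0.423, 1.63, -0, 1.089, -0.019], TCP at [214.162, 587.145, 222.675] pointing down, gripper open.
Joint ranges: [-3, 3], [-0.9, 2.11], [0.09, 2.58], [-1.31, 4.45], [0.11, 2.69], [-2.54, 2.54]. Speed limits (rad/s): [2.39, 2.39, 3.01, 3.14, 3.14, 3.14].

INTERFACE

Orientations are given as a 3x3 rotation matrix whose columns are the frame's x, y, z axes.
In Python, from workcell import robot gives the robot as it stands. The module is installed in compiled form; this text tells all that it offers.
- The arm moves only by the tool send_rows, never from a script. Its argument "deltas" is a list of rows, each a list of 7 numbers: the shift along the tool's x, y, z in m, then the turn, a rotation vector about the tool's x, y, z in degrees, then the finger opening in m, from 0 to 0.0878. In form: [[x, y, z, wx, wy, wz, fingers], ...]. A call has 1 to 5 rows; each row is the pose to reach, as a shift and turn from the pose measured when the call began, along the tool's axes at that moment; what a row does not reach only later rows make up. A row lasts 1/8 s, in which the tool goes at most 62.5 mm and 10.7 degrees, less where a joint would pass 70% of its speed; a pose out of reach is approached as far as the arm can. A call with a gripper value outside its range is refused whole. The fingers move at their own pace and stop on an object; "newtons" is the grip in N (left out, the last holds). Time passes only in rows, so rows that repeat a pose let the fingers close. It gives the time, the measured TCP pose, the force and the opening at its end, in the units of the state.
- robot.state(): the state, without advancing time (a new reading comes with each control period).
- robot.snapshot(name): name is "scene" or "top"; returns the picture (384x512x3 uint8, blue, green, red); there is no depth.
- robot.calibration(name): a dict with "K" (3x3 intrinsics, pixels), "rvec" (rotation vector, rad) and "tvec" (3), from world to camera coordinates, as OpenCV has them. Camera axes: x right, y down, z forward; pixel columns grow to the right and rows downward; lengths in mm; the calibration is good to about 2 mm. A picture is of the moment at which its call begins. calibration takes no time and is no camera call.
- robot.sign_off(): hands the job in, once; it reports no verdict.
The state is a dict: "time_s": time; "q": joint angles; "joint_velocities": joint speeds; "tau": joint torques, N m; "eef_pos": TCP position; "ee_rot": TCP orientation; "contact_force": force on the tool from outside, world axes, zero at the start; "ft_torque": the same for the moment, N m; "finger_gap": opening from 0.0 (shut) to 1.0 (fully open).
Only numpy, scipy, OpenCV 4.12 (cv2) and the standard library are available. Lean on these libraries where they do the work, as an engineer would, in place of code of your own. Each camera call takes 0.05 s, during which the arm holds its last target. There are 200 camera calls.

TASK

The black solder pallet with the green board was put down crooked on its aluminium fixture base and is riding up on the two locating pins. The parts on the board are not soldered yet, so do not pick the pallet up: nudge it sideways with the fingertips until both holes drop over their pins and it lies flat on the base, then push the red hold-down clip round over the pallet's edge as far as it goes. Leave the other things on the bench where they are.

Things in the scene. Friction and masses are not known exactly. Their poses are not given: they have to be found in the camera images.
- fixture: fixture base: flat aluminium plate 220 mm (its x) by 240 mm (its y), 12 mm thick, fixed to the bench. Origin at the centre of its underside, z up, its x axis pointing away from the robot. When the pallet is home, the pallet's origin lies 12 mm above this origin and the axes of both agree.
- pin_left (a point): foot of the left (+y) steel locating pin, on the top face of the base, at x -40, y +60 mm of the base. Each pin is 12 mm in diameter and 8 mm tall: 3 mm straight, then a 5 mm cone up to a flat tip of 4 mm diameter
- pin_right (a point): foot of the right (-y) locating pin, the same size, at x -40, y -60 mm of the base
- pallet: black solder pallet: plate 110 mm (its x) by 160 mm (its y), 10 mm thick, 0.3 to 0.5 kg, square edges, slides at 1 to 4 N; components on it rise to 13 mm over its top. Origin at the centre of its underside. It starts 14 to 26 mm too near the robot (base -x), up to 22 mm off in y, up to 8 degrees turned, tilted 4 to 7 degrees: near half up on the pins, far edge on the base
- hole_left (a point): centre of the pallet's left hole (round, 14 mm diameter, through, ringed with bright steel), at the underside, at x -40, y +60 mm of the pallet; it belongs over pin_left
- hole_right (a point): centre of the pallet's right hole (a slot 14 mm along x and 18 mm along y, through, framed with bright steel), at the underside, at x -40, y -60 mm of the pallet; it belongs over pin_right
- hold_down (a joint): angle of the red swivel hold-down clip, rad: near 0 parked, pointing to the base's +y, clear of the pallet; 1.571 against its stop, pointing to the base's -x, over the middle of the pallet's far edge. It turns counter-clockwise seen from above, with light friction (about 1 N at the thumb post) and stays where it is left
- hold_down_pivot (a point): point on the clip's vertical pivot axis, at the underside of the clip bar, at x +69, y 0 mm of the base, 12 mm above its top face (2 mm above the top of a seated pallet). The bar is 14 mm wide and 4 mm thick and reaches 38 mm from the axis
- thumb_post (a point): middle of the clip's upright red thumb post, 31 mm from the pivot axis: 9 mm in diameter, 17 mm tall, its foot 16 mm and its top 33 mm above the top face of the base
- flux_bottle: white plastic flux bottle with red cap, 42 mm diameter, 75 mm tall, standing beside the fixture. Origin at the centre of its underside; leave it where it is
- solder_spool: spool of solder wire with black flanges, 54 mm diameter, 38 mm tall, standing beside the fixture. Origin at the centre of its underside; leave it where it is
- nut_dish: blue open dish of nuts, 60 x 60 x 22 mm, beside the fixture. Origin at the centre of its underside; leave it where it is
- tweezers: steel tweezers, about 125 mm long and 6 mm high, lying beside the fixture along their x axis. Origin under the middle of its length, near the underside; leave it where it is
- screwdriver: screwdriver with red handle, 190 mm long, lying along its x axis. Origin under the middle of its length, near the underside; leave it where it is
- spare_board: small loose green circuit board with a potentiometer, 45 x 55 mm, 24 mm high. Origin at the centre of its underside; leave it where it is
- foam_nest: block of black foam on red foam, 100 x 140 x 32 mm. Origin at the centre of its underside; leave it where it is
Not all that is in view belongs to the job. Of the things like the pallet, leave any that is purple; of the rest the larger one is meant.

How it is judged (in metres and radians):
On the way, in this order (a step that is already met when the one before it is completed fails the run):
1. the pallet has dropped over both pins and lies flat on the base, with the clip still swung out of its way (horizontal distance between hole_left and pin_left below 0.003 m and horizontal distance between hole_right and pin_right below 0.005 m and z of hole_left in the frame of pin_left below 0.0015 m and z of hole_right in the frame of pin_right below 0.0015 m and angle between pallet's own z axis and vertical below 0.025 rad and value of joint hold_down below 0.6 rad), for 0.2 s.
2. the hold-down clip is pushed round over the pallet's edge (value of joint hold_down above 1.4 rad), for 0.2 s.
At the end, for the whole second after the job is handed in: The pallet lies flat (under 1.5 mm off the base at both holes, tilt under 0.025 rad), the round hole within 3 mm and the slot within 5 mm of their pins' axes, at rest, and the hold-down clip is turned past 1.4 rad of its 1.571 (horizontal distance between hole_left and pin_left below 0.003 m and horizontal distance between hole_right and pin_right below 0.005 m and z of hole_left in the frame of pin_left below 0.0015 m and z of hole_right in the frame of pin_right below 0.0015 m and angle between pallet's own z axis and vertical below 0.025 rad and value of joint hold_down above 1.4 rad and linear speed of pallet below 0.01 m/s); the robot touches nothing.
It fails at once if the pallet is lifted: its middle rises more than 11 mm above the base (z of pallet in the frame of fixture above 0.023 m).
It fails at once if the pallet is tipped up by more than 0.25 rad (angle between pallet's own z axis and vertical above 0.25 rad).
It fails at once if another thing on the bench is moved by more than 20 mm (distance of any of flux_bottle, solder_spool, nut_dish, tweezers, screwdriver, spare_board, foam_nest from where it was at the start of the episode above 0.02 m).
It fails at once if the flux bottle or the spool is tipped over (angle between any of flux_bottle, solder_spool's own z axis and vertical above 0.5 rad).
It also fails if it takes over 61 s, if anything falls off the work surface, if the arm or the gripper's body presses on something with over 40 N, if the wrist force passes 120 N, or if a joint passes its speed limit or range.

## Working session

There is one attempt and no reset: what is moved stays moved. The work goes in short steps, Python scripts to look and compute and a tool call to move; the robot and the scene stay as the last step left them, time stands still between calls to the robot, and variables do not carry over. Pictures are saved under pics/ and viewed, about 8 in all and at most 12, crops included, and the job is handed in when it is done.

Besides the shell and the picture viewer there is one more tool, called by a JSON object that holds its "method" and its "body". send_rows: Moves the arm, as the interface text tells. Its arguments: {"type":"object","properties":{"deltas":{"type":"array"},"newtons":{"type":"number"}},"required":["deltas"]}

```bash
mkdir -p pics; cat > h.py <<'E'
import numpy as np, cv2
from workcell import robot
def cal(n):
    c=robot.calibration(n); R=cv2.Rodrigues(np.array(c["rvec"],float))[0]
    return np.array(c["K"],float),R,np.array(c["tvec"],float).ravel()
def ray(n,uv,z):
    K,R,t=cal(n); o=-R.T@t; d=R.T@np.linalg.inv(K)@np.array([uv[0],uv[1],1.])
    return o+d*(z-o[2])/d[2]
def proj(n,p):
    K,R,t=cal(n); q=K@(R@np.asarray(p,float)+t); return q[:2]/q[2]
E
python3 - <<'E'
from h import *
for n in("scene","top"):
    im=robot.snapshot(n); cv2.imwrite(f"pics/{n}0.png",im); K,R,t=cal(n); print(n,K[0,0],-R.T@t,R[2])
    cv2.imwrite(f"pics/{n}0b.png",cv2.resize(im,(800,600),interpolation=cv2.INTER_CUBIC))
s=robot.state(); print(s)
E
```

```text
scene 354.01159413138936 [ 886.2348583  -635.41562372  700.31748876] [-0.43293359  0.61891128 -0.65537572]
top 466.53375508717414 [ 310.92093198  -10.49922886 1651.74166951] [ 0.08709219  0.00366021 -0.99619353]
{'time_s': 0.1, 'q': array([ 1.20201016e+00,  4.23745542e-01,  1.63058022e+00,  6.79598071e-06,
        1.08858567e+00, -1.90121611e-02]), 'joint_velocities': array([-0.00019559, -0.00254932, -0.00229047,  0.00047526,  0.00046748,
       -0.00012794]), 'tau': array([ 3.92170859e-04, -5.45617318e+01, -2.74325305e+01,  6.44241041e-02,
        1.87839760e-02, -6.25319240e-05]), 'eef_pos': array([213.98651597, 586.71516801, 222.00431668]), 'ee_rot': array([[-9.39449092e-01,  3.42688156e-01, -4.81016080e-04],
       [ 3.42688492e-01,  9.39448290e-01, -1.22794588e-03],
       [ 3.10872235e-05, -1.31843132e-03, -9.99999130e-01]]), 'contact_force': array([ 0.9728103 , -0.01439039,  0.46359739]), 'ft_torque': array([-0.06406214,  0.01442685, -0.0277715 ]), 'finger_gap': 0.9970469803314524}
```

View pics/scene0b.png

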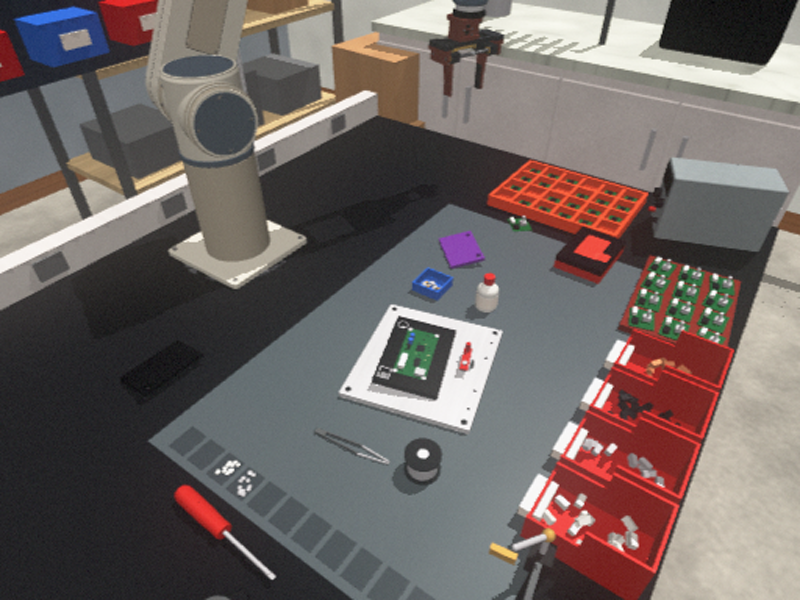

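View pics/top0b.png

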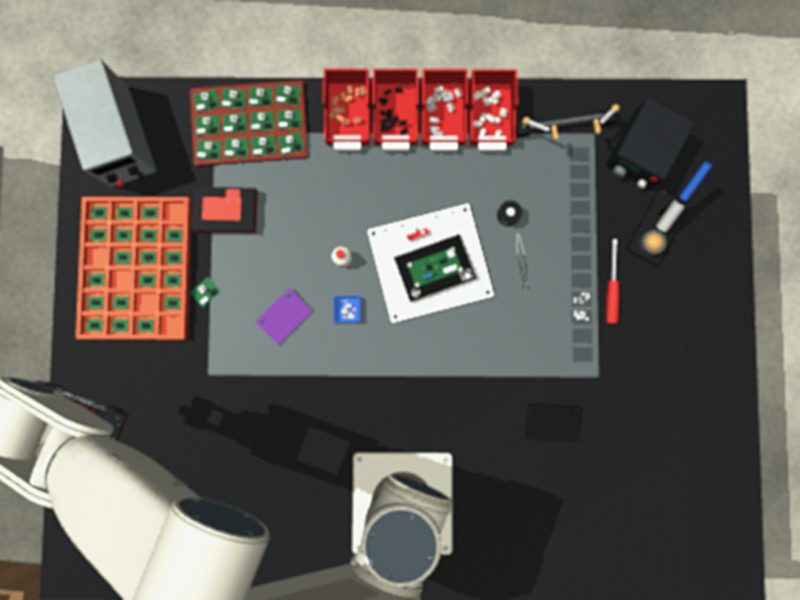

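The scene shows the black pallet with its green board on the white/aluminium base: scene about (415,355), top about (435,265). There are three plates like the pallet:
- The purple one, top (285,317), is to be left.
- The plain small black one, top (555,420), is the smaller of the rest.
- The one on the base, top (435,265), is larger and has the board, so it is the one meant.

Next I'll confirm it in an enlarged crop and measure it.

```bash
cat > meas.py <<'E'
from h import *
def quad(mask):
    cs=cv2.findContours(mask,cv2.RETR_EXTERNAL,cv2.CHAIN_APPROX_NONE)[0]; c=max(cs,key=cv2.contourArea)
    h=cv2.convexHull(c)
    return cv2.approxPolyN(h,4,ensure_convex=True).reshape(-1,2).astype(float)
E
python3 - <<'E'
from meas import *
A=cv2.imread("pics/top0.png");B=cv2.imread("pics/scene0.png")
a=A[124:212,228:322];b=B[190:280,212:326]
a=cv2.resize(a,None,fx=6.8,fy=6.8,interpolation=cv2.INTER_CUBIC)[:596,:400*2];b=cv2.resize(b,(760,600),interpolation=cv2.INTER_CUBIC)
cv2.imwrite("pics/ca.png",a);cv2.imwrite("pics/cb.png",b)
for n,I,(x0,y0,x1,y1) in(("top",A,(228,124,322,212)),("scene",B,(212,190,326,280))):
    c=I[y0:y1,x0:x1].astype(int)
    m=((c.min(2)>150)).astype(np.uint8)*255
    q=quad(m)+[x0,y0]; P=np.array([ray(n,u,12) for u in q])
    print(n,q.tolist(),P[:,:2].round(1).tolist(),P.mean(0).round(1),[round(np.linalg.norm(P[i]-P[i-1]),1) for i in range(4)])
    d=((c.max(2)<70)).astype(np.uint8)*255
    g=(c[...,1]>c[...,2]+25).astype(np.uint8)*255
    q=quad(d|g)+[x0,y0];P=np.array([ray(n,u,24) for u in q]);print(" pallet",q.tolist(),P[:,:2].round(1).tolist(),[round(np.linalg.norm(P[i]-P[i-1]),1) for i in range(4)])
    r=((c[...,2]>c[...,1]+70)); ys,xs=np.nonzero(r);u=[xs.mean()+x0,ys.mean()+y0];print(" red",u,ray(n,u,30).round(1))
E
```

```text
top [[316.0, 189.0], [250.0, 207.0], [234.0, 146.0], [300.0, 129.0]] [[462.0, -205.2], [397.5, 27.3], [614.5, 85.6], [676.8, -149.4]] [537.7 -60.4  12. ] [np.float64(221.9), np.float64(241.3), np.float64(224.7), np.float64(243.1)]
 pallet [[304.0, 177.0], [263.0, 192.0], [253.0, 165.0], [293.0, 150.0]] [[503.1, -161.9], [449.6, -18.2], [544.8, 17.4], [598.8, -123.5]] [np.float64(103.2), np.float64(153.3), np.float64(101.6), np.float64(150.8)]
 red [np.float64(266.6666666666667), np.float64(149.71428571428572)] [598.4 -30.5  30. ]
scene [[322.0, 211.0], [300.0, 275.0], [216.0, 251.0], [250.0, 194.0]] [[612.3, 86.3], [673.4, -146.9], [461.4, -205.3], [399.2, 28.1]] [536.6 -59.5  12. ] [np.float64(220.9), np.float64(241.1), np.float64(219.9), np.float64(241.5)]
 pallet [[291.0, 211.0], [278.0, 255.0], [238.0, 244.0], [254.0, 202.0]] [[545.7, 23.0], [602.3, -133.9], [499.4, -162.3], [438.4, -6.1]] [np.float64(111.2), np.float64(166.8), np.float64(106.7), np.float64(167.8)]
 red [np.float64(297.9189189189189), np.float64(228.78378378378378)] [599.4 -32.   30. ]
```

View pics/ca.png

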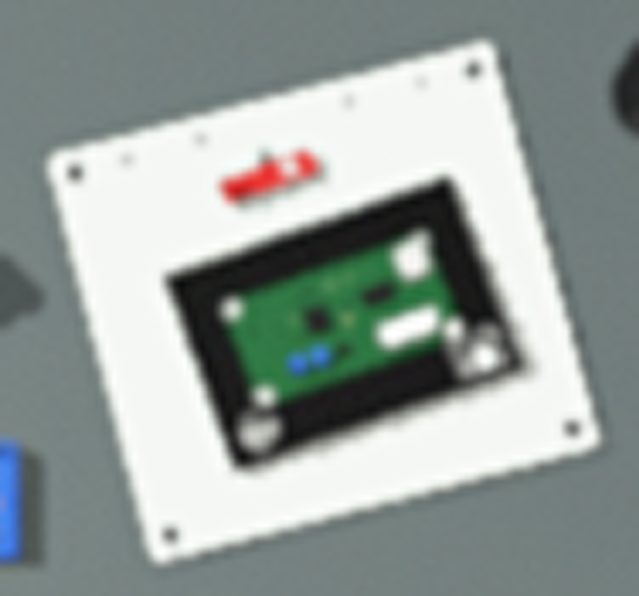

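View pics/cb.png

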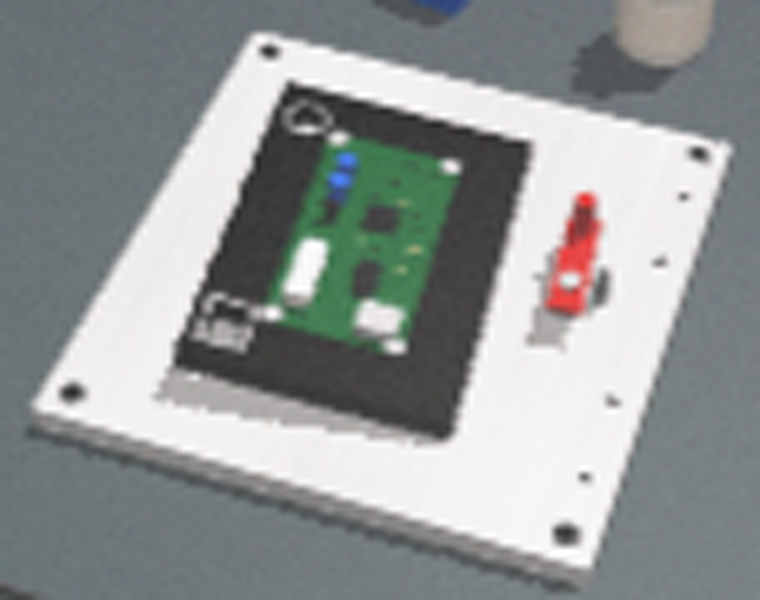

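The crops confirm it: this black pallet with the green board is on the base, with its steel-ringed round hole at left (crop top (260,428)) and slot at right (480,350). It is turned relative to the base, and the clip is parked pointing +y.

```bash
cat >> meas.py <<'E'
psi=np.radians(15.0); C=np.array([537.2,-60.0]); Rb=np.array([[np.cos(psi),-np.sin(psi)],[np.sin(psi),np.cos(psi)]])
def tob(p): return Rb.T@(np.asarray(p)[:2]-C)
def tow(b): return Rb@np.asarray(b,float)+C
def pal(q,n,zn,zf):
    # corners sorted in base frame; near z, far z
    b0=np.array([tob(ray(n,u,(zn+zf)/2)) for u in q]); o=np.argsort(b0[:,0])
    return np.array([tob(ray(n,q[i],zn if k<2 else zf)) for k,i in enumerate(o)])
E
python3 - <<'E'
from meas import *
Q={"top":[[304,177],[263,192],[253,165],[293,150]],"scene":[[291,211],[278,255],[238,244],[254,202]]}
for n in Q:
    b=pal(np.array(Q[n],float)+0,n,32,22); print(n,b.round(1).tolist(),b.mean(0))
    K=cv2.imread(f"pics/{n}0.png")
# ring centres by hand from crops
for n,l,r in(("top",(228+260/6.8,124+428/6.8),(228+480/6.8,124+350/6.8)),("scene",(212+308*114/760,190+118*.15),(212+228*.15,190+320*.15))):
    print(n,tob(ray(n,l,31)),tob(ray(n,r,31)))
print(tow([-115,0]),tow([-40,60]))
E
```

```text
top [[-74.4, 63.3], [-60.1, -88.6], [27.7, 72.7], [43.4, -77.5]] [-15.8670245   -7.52683239]
scene [[-78.3, 69.1], [-60.0, -95.6], [29.2, 80.1], [43.3, -86.6]] [-16.45457755  -8.25701788]
top [-60.10229831  47.81248555] [-49.96901659 -71.87439901]
scene [-59.11817953  51.46625449] [-48.48317814 -68.42234932]
[426.11852998 -89.76419019] [483.03382424 -12.39721223]
```

{"method": "send_rows", "body": {"deltas": [[-0.037,-0.048,0,0,0,-9,0.0878],[-0.073,-0.096,0,0,0,-18,0.0878],[-0.11,-0.143,0,0,0,-27,0.0878],[-0.146,-0.191,0,0,0,-35,0.0878],[-0.183,-0.239,0,0,0,-35,0.0878]]}}

```text
time_s: 0.72
eef_pos: [304.1, 297.6, 222.2]
ee_rot: [[-0.966, -0.26, -0.0], [-0.26, 0.966, -0.001], [0.001, -0.001, -1.0]]
contact_force: [1.5, -0.4, -0.8]
finger_gap: 0.999
```

{"method": "send_rows", "body": {"deltas": [[-0.004,-0.06,0,0,0,0,0.0878],[-0.007,-0.12,0,0,0,0,0.0878],[-0.01,-0.18,0,0,0,0,0.0878],[-0.012,-0.24,0.02,0,0,0,0.0878],[-0.015,-0.3,0.04,0,0,0,0.0878]]}}

```text
time_s: 1.35
eef_pos: [396.6, 11.3, 182.9]
ee_rot: [[-0.966, -0.26, 0.001], [-0.26, 0.966, -0.001], [-0.001, -0.002, -1.0]]
contact_force: [0.9, 0.2, -0.0]
finger_gap: 1.002
```

```bash
cat > st.py <<'E'
from meas import *
s=robot.state(); p=s["eef_pos"]; print(round(s["time_s"],2),"base xy",tob(p).round(1),"z",p[2].round(1),"F base",(Rb.T@s["contact_force"][:2]).round(1),s["contact_force"][2].round(1),"gap",round(s["finger_gap"],3))
E
python3 st.py
```

```text
1.35 base xy [-117.3  105.3] z 182.9 F base [ 0.9 -0. ] -0.0 gap 1.002
```

{"method": "send_rows", "body": {"deltas": [[0,-0.05,0.03,0,0,0,0.0878],[0,-0.09,0.07,0,0,0,0.0878],[0,-0.113,0.11,0,0,0,0.0878],[0,-0.113,0.15,0,0,0,0.0878],[0,-0.113,0.166,0,0,0,0.0878]]}}

```text
time_s: 1.98
eef_pos: [424.8, -98.1, 14.9]
ee_rot: [[-0.966, -0.259, -0.002], [-0.259, 0.966, -0.0], [0.002, 0.0, -1.0]]
contact_force: [0.4, -0.2, -0.5]
finger_gap: 0.996
```

```bash
python3 st.py
```

```text
1.98 base xy [-118.5   -7.8] z 14.9 F base [ 0.4 -0.3] -0.5 gap 0.996
```

{"method": "send_rows", "body": {"deltas": [[-0.015,0,-0.002,0,0,0,0.0878],[-0.027,0,-0.002,0,0,0,0.0878],[-0.032,0,-0.002,0,0,0,0.0878],[-0.036,0,-0.002,0,0,0,0.0878],[-0.04,0,-0.002,0,0,0,0.0878]]}}

```text
time_s: 2.6
eef_pos: [463.3, -87.6, 17.1]
ee_rot: [[-0.966, -0.259, -0.003], [-0.259, 0.966, -0.0], [0.003, 0.0, -1.0]]
contact_force: [-2.1, 0.1, -0.7]
finger_gap: 1.006
```

```bash
python3 st.py; python3 - <<'E'
from h import *
a=cv2.resize(robot.snapshot("scene")[180:282,200:336],(800,600),interpolation=cv2.INTER_CUBIC); cv2.imwrite("pics/p1.png",a)
E
```

```text
2.6 base xy [-78.5  -7.5] z 17.1 F base [-2.   0.6] -0.7 gap 1.006
```

View pics/p1.png

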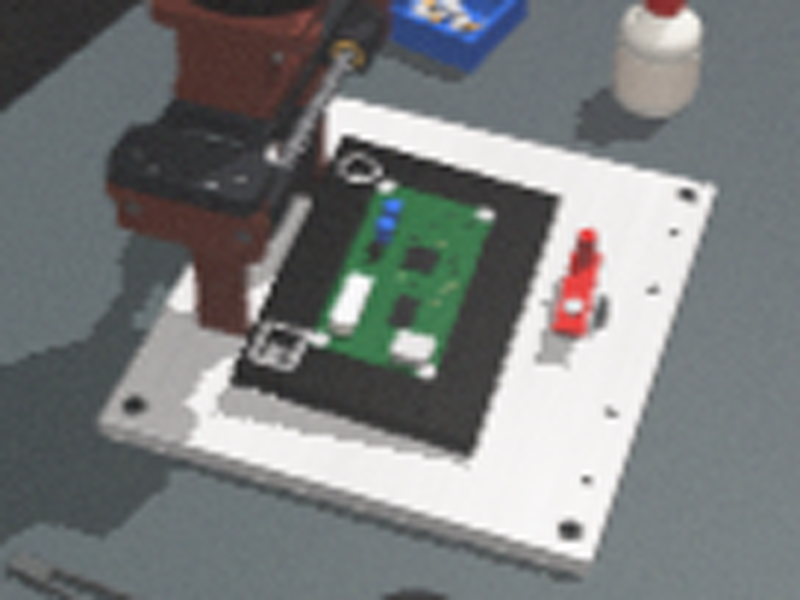

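{"method": "send_rows", "body": {"deltas": [[-0.002,0,0,0,0,0,0.0878],[-0.004,0,0,0,0,0,0.0878],[-0.006,0,0,0,0,0,0.0878],[-0.007,0,0,0,0,0,0.0878],[-0.007,0,0,0,0,0,0.0878]]}}

```text
time_s: 3.28
eef_pos: [471.0, -85.9, 17.1]
ee_rot: [[-0.966, -0.259, -0.001], [-0.259, 0.966, -0.001], [0.002, -0.0, -1.0]]
contact_force: [-0.7, 0.1, -0.5]
finger_gap: 1.0
```

```bash
cat > look.py <<'E'
import sys
from meas import *
im=robot.snapshot("scene"); cv2.imwrite("pics/l.png",im)
def far(im):
    c=im[190:280,212:326].astype(int); d=((c.max(2)<70)|(c[...,1]>c[...,2]+25)).astype(np.uint8)*255
    return quad(d)+[212,190]
zt=float(sys.argv[1]) if len(sys.argv)>1 else 31
q=far(im); b=pal(q,"scene",zt,22); print("corners",b.round(0).tolist(), "faryaw",np.degrees(np.arctan2(-(b[2:][np.argmax(b[2:,1])]-b[2:][np.argmin(b[2:,1])])[0],np.ptp(b[2:,1]))).round(1),"far mid",b[2:].mean(0).round(1))
big=cv2.resize(im[180:282,200:336],(800,600),interpolation=cv2.INTER_CUBIC); cv2.imwrite(f"pics/{sys.argv[2] if len(sys.argv)>2 else 'lb'}.png",big)
E
python3 st.py; python3 look.py 31 p2; python3 - <<'E'
from meas import *
f=lambda u:(200+u[0]*.17,180+u[1]*.17)
print(tob(ray("scene",f((360,165)),31)),tob(ray("scene",f((278,346)),31)))
E
```

```text
3.27 base xy [-70.7  -7.8] z 17.1 F base [-0.7  0.2] -0.5 gap 1.0
corners [[-184.0, 31.0], [-88.0, 130.0], [49.0, 70.0], [52.0, -190.0]] faryaw 0.6 far mid [ 50.8 -60. ]
[-50.7019984   53.03078196] [-44.89332078 -70.13842298]
```

View pics/p2.png

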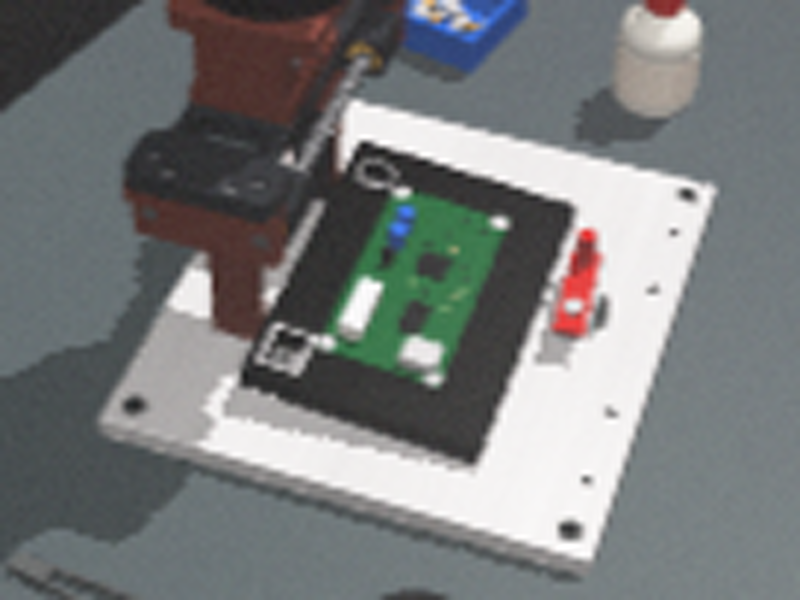

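```bash
cat >> meas.py <<'E'
f=lambda u:(200+u[0]*.17,180+u[1]*.17)
def pt(u,z): return tob(ray("scene",f(u),z)).round(1)
E
python3 - <<'E'
from meas import *
print("holes",pt((378,172),30),pt((284,350),30))
print("far corners",pt((573,205),22),pt((475,462),22),"near right",pt((242,383),31),"near left",pt((360,145),31))
for b in((-40,60),(-40,-60)): print(proj("scene",[*tow(b),30]), (proj("scene",[*tow(b),30])-[200,180])/.17)
E
```

```text
holes [-41.3  52.4] [-41.9 -70.6]
far corners [50.4 71.1] [ 53. -95.] near right [-51.6 -95.5] near left [-55.5  66.6]
[265.59356423 207.64646902] [385.84449545 162.62628836]
[250.45451939 236.85782901] [296.79129056 334.45781768]
```

{"method": "send_rows", "body": {"deltas": [[0.012,0,0,0,0,0,0.06],[0.018,0,-0.03,0,0,0,0.03],[0.0,-0.04,-0.06,0,0,0,0.0],[-0.035,-0.085,-0.06,0,0,0,0.0],[-0.068,-0.115,-0.06,0,0,0,0.0]]}}

```text
time_s: 3.95
eef_pos: [567.8, -181.3, 78.0]
ee_rot: [[-0.966, -0.258, 0.001], [-0.258, 0.966, -0.001], [-0.0, -0.002, -1.0]]
contact_force: [-0.3, 0.4, 0.5]
finger_gap: 0.472
```

```bash
python3 st.py; python3 - <<'E'
from meas import *
for u in((334,148),(336,185),(326,136)): print(tob(ray("top",u,10)))
E
```

```text
3.95 base xy [  -1.8 -125.1] z 78.0 F base [-0.2  0.5] 0.5 gap 0.472
[  14.94780363 -221.77621574]
[-114.36701325 -193.14530072]
[  63.96447868 -205.80309661]
```

{"method": "send_rows", "body": {"deltas": [[0,0,0,0,0,0,0],[0,0.0,0,0,0,0,0],[0,0,0.0,0,0,0,0],[0,0,0.03,0,0,0,0],[0,0,0.06,0,0,0,0]]}}

```text
time_s: 4.58
eef_pos: [567.2, -180.8, 17.8]
ee_rot: [[-0.966, -0.258, 0.001], [-0.258, 0.966, -0.002], [-0.001, -0.002, -1.0]]
contact_force: [-0.2, -0.7, 0.2]
finger_gap: 0.004
```

```bash
python3 st.py
```

```text
4.58 base xy [  -2.2 -124.4] z 17.8 F base [-0.4 -0.6] 0.2 gap 0.004
```

{"method": "send_rows", "body": {"deltas": [[0,0.012,0.001,0,0,0,0],[0,0.018,0.001,0,0,0,0],[0,0.022,0.001,0,0,0,0],[0,0.025,0.001,0,0,0,0],[0,0.027,0.001,0,0,0,0]]}}

```text
time_s: 5.2
eef_pos: [560.8, -154.8, 17.5]
ee_rot: [[-0.966, -0.259, 0.003], [-0.259, 0.966, -0.002], [-0.002, -0.003, -1.0]]
contact_force: [0.1, -3.1, 2.1]
finger_gap: 0.002
```

```bash
python3 st.py; python3 look.py 31 p3
```

```text
5.2 base xy [ -1.8 -97.7] z 17.5 F base [-0.7 -3.1] 2.1 gap 0.002
corners [[-110.0, 72.0], [-71.0, -109.0], [48.0, 143.0], [50.0, -91.0]] faryaw 0.5 far mid [48.9 25.8]
```

View pics/p3.png

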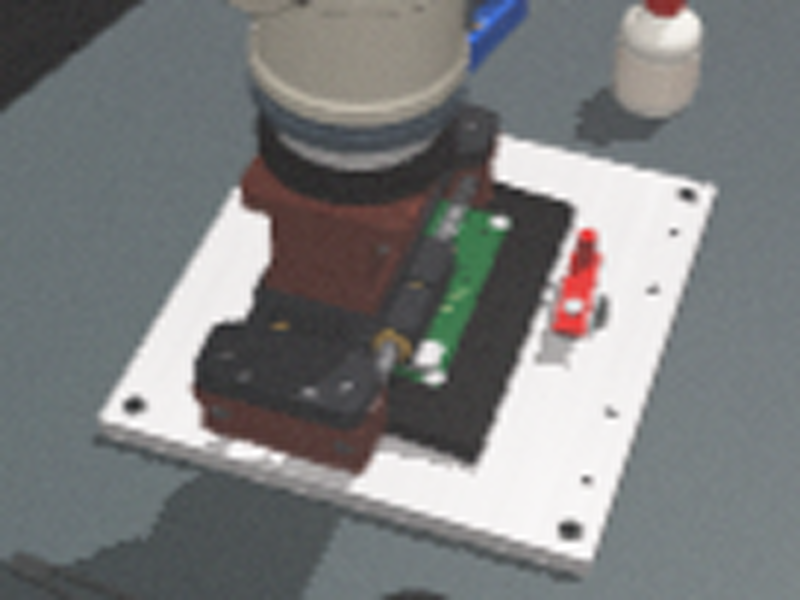

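{"method": "send_rows", "body": {"deltas": [[0,0.002,0.001,0,0,0,0],[0,0.004,0.001,0,0,0,0],[0,0.005,0.001,0,0,0,0],[0,0.006,0.001,0,0,0,0],[0,0.007,0.001,0,0,0,0]]}}

```text
time_s: 5.88
eef_pos: [559.0, -148.0, 16.2]
ee_rot: [[-0.966, -0.259, 0.003], [-0.259, 0.966, -0.002], [-0.002, -0.003, -1.0]]
contact_force: [-0.2, -1.1, -1.4]
finger_gap: 0.005
```

```bash
python3 st.py
```

```text
5.88 base xy [ -1.7 -90.6] z 16.2 F base [-0.5 -1. ] -1.4 gap 0.005
```

{"method": "send_rows", "body": {"deltas": [[0,-0.015,0,0,0,0,0.0],[0.0,-0.02,-0.04,0,0,0,0.02],[0.03,0.02,-0.06,0,0,0,0.05],[0.07,0.06,-0.06,0,0,0,0.0878],[0.11,0.09,-0.06,0,0,0,0.0878]]}}

```text
time_s: 6.5
eef_pos: [428.2, -89.1, 76.2]
ee_rot: [[-0.966, -0.259, 0.003], [-0.259, 0.966, -0.002], [-0.003, -0.003, -1.0]]
contact_force: [0.8, -0.2, 0.2]
finger_gap: 0.419
```

```bash
python3 st.py; python3 look.py 31 p4
```

```text
6.5 base xy [-1.128e+02  1.000e-01] z 76.2 F base [ 0.7 -0.4] 0.2 gap 0.419
corners [[-52.0, -95.0], [-52.0, 71.0], [51.0, -87.0], [56.0, 77.0]] faryaw -1.8 far mid [53.8 -5.1]
```

View pics/p4.png

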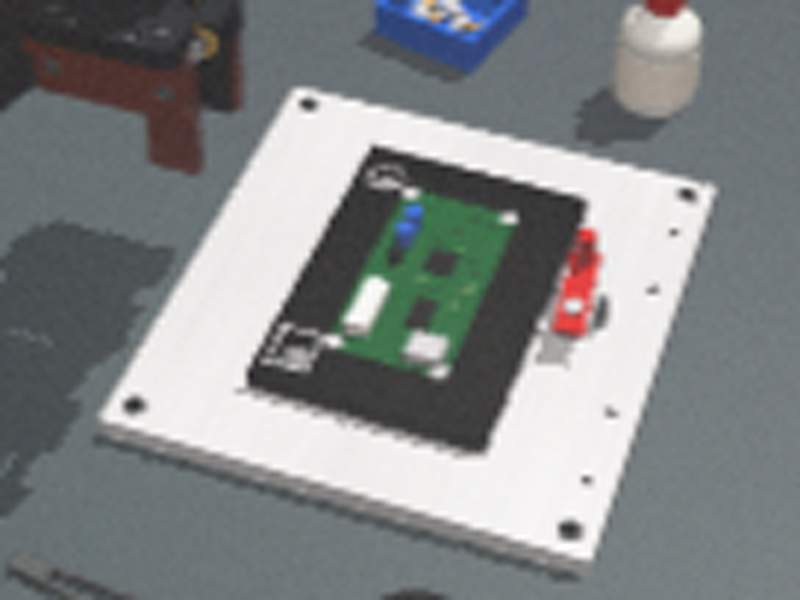

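The pallet has moved toward +y, and the wedge shadow on its right side has almost gone. I'll compare it with where a seated pallet should appear.

```bash
python3 - <<'E'
from meas import *
im=cv2.imread("pics/l.png")
g=lambda b,z:((proj("scene",[*tow(b),z])-[200,180])/.17).round(0)
for b in((-55,80),(-55,-80),(55,-80),(55,80),(-40,60),(-40,-60)): print(b,"z22",g(b,22),"z30",g(b,30))
print("obs far L/R",pt((585,203),22),pt((488,452),22),"near L/R@22",pt((373,148),22),pt((247,382),22))
print("holes@22",pt((386,178),22),pt((294,348),22),"base near corners",pt((300,88),12),pt((100,432),12))
t=robot.snapshot("top")
cv2.imwrite("pics/t4.png",cv2.resize(t[124:212,228:322],(640,600),interpolation=cv2.INTER_CUBIC))
c=t[140:200,240:318].astype(int); d=((c.max(2)<70)|(c[...,1]>c[...,2]+25)).astype(np.uint8)*255
print("top",pal(quad(d)+[240,140],"top",22,22).round(1).tolist())
E
```

```text
(-55, 80) z22 [370. 142.] z30 [370. 130.]
(-55, -80) z22 [248. 370.] z30 [248. 357.]
(55, -80) z22 [490. 437.] z30 [491. 425.]
(55, 80) z22 [587. 195.] z30 [589. 183.]
(-40, 60) z22 [385. 175.] z30 [386. 163.]
(-40, -60) z22 [297. 347.] z30 [297. 334.]
obs far L/R [55.4 74.4] [ 56.6 -88. ] near L/R@22 [-52.1  76.3] [-53.  -86.8]
holes@22 [-39.1  58. ] [-41.  -61.1] base near corners [-106.1  117.6] [-105.1 -127.2]
top [[-52.1, 75.5], [-29.9, -75.9], [46.8, -78.4], [53.6, 73.2]]
```

The rings sit where seated holes should be: at z 22 they measure (-39,58) and (-41,-61), and the raised position would be 12 crop px higher. A light two-finger press on the near rim will confirm the height and settle the pallet.

{"method": "send_rows", "body": {"deltas": [[-0.03,0,0.0,0,0,0,0.0878],[-0.062,0,0.0,0,0,0,0.0878],[-0.062,0,0.02,0,0,0,0.0878],[-0.062,0,0.04,0,0,0,0.0878],[-0.062,0,0.05,0,0,0,0.0878]]}}

```text
time_s: 7.22
eef_pos: [483.7, -72.5, 24.2]
ee_rot: [[-0.966, -0.259, -0.004], [-0.259, 0.966, -0.001], [0.004, 0.001, -1.0]]
contact_force: [0.1, -0.5, 0.2]
finger_gap: 0.998
```

```bash
python3 st.py
```

```text
7.22 base xy [-54.9   1.8] z 24.2 F base [-0.  -0.5] 0.2 gap 0.998
```

{"method": "send_rows", "body": {"deltas": [[0,0,0.0,0,0,0,0.0878],[0,0,0.001,0,0,0,0.0878],[0,0,0.0015,0,0,0,0.0878],[0,0,0.002,0,0,0,0.0878],[0,0,0.0025,0,0,0,0.0878]]}}

```text
time_s: 7.85
eef_pos: [484.0, -72.6, 22.3]
ee_rot: [[-0.966, -0.259, -0.003], [-0.259, 0.966, -0.001], [0.004, 0.0, -1.0]]
contact_force: [-1.8, -1.1, 11.4]
finger_gap: 1.002
```

```bash
python3 st.py
```

```text
7.85 base xy [-54.7   1.6] z 22.3 F base [-2.  -0.6] 11.4 gap 1.002
```

Contact came at z 22.3 with 11 N, so the pallet is flat (seated top is z 22). Next I'll lift off, close the fingers and go behind the thumb post.

{"method": "send_rows", "body": {"deltas": [[0,0,-0.03,0,0,0,0.0878],[0,0,-0.065,0,0,0,0.0],[-0.05,0.01,-0.065,0,0,0,0.0],[-0.1,0.02,-0.065,0,0,0,0.0],[-0.15,0.03,-0.065,0,0,0,0.0]]}}

```text
time_s: 8.48
eef_pos: [622.7, -3.9, 87.2]
ee_rot: [[-0.966, -0.259, -0.003], [-0.259, 0.966, -0.001], [0.003, 0.0, -1.0]]
contact_force: [-0.1, -0.1, -1.1]
finger_gap: 0.583
```

{"method": "send_rows", "body": {"deltas": [[0,0,0,0,0,0,0],[0,0,0,0,0,0,0],[0,0,0,0,0,0,0],[0,0,0,0,0,0,0],[0,0,0,0,0,0,0]]}}

```text
time_s: 9.1
eef_pos: [622.3, -4.3, 87.3]
ee_rot: [[-0.966, -0.258, -0.003], [-0.258, 0.966, -0.001], [0.003, 0.0, -1.0]]
contact_force: [-1.1, -0.1, -0.1]
finger_gap: 0.023
```

```bash
python3 st.py; python3 look.py 22 p5
```

```text
9.1 base xy [96.6 31.8] z 87.3 F base [-1.1  0.2] -0.1 gap 0.023
corners [[-55.0, -88.0], [-53.0, 77.0], [51.0, -87.0], [54.0, 76.0]] faryaw -0.9 far mid [52.4 -5.6]
```

View pics/p5.png

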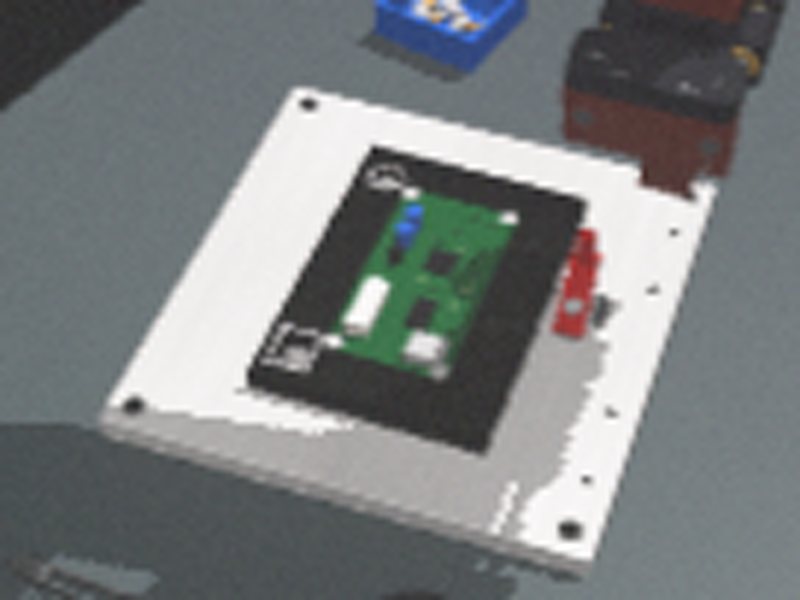

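The pallet is in the same place as before the press, so it was already seated. The clip is still parked. I'll go down behind the post now.

{"method": "send_rows", "body": {"deltas": [[0,0,0.025,0,0,0,0],[0,0,0.05,0,0,0,0],[0,0,0.055,0,0,0,0],[-0.005,0,0.055,0,0,0,0],[-0.01,0,0.055,0,0,0,0]]}}

```text
time_s: 9.78
eef_pos: [633.2, -1.6, 33.4]
ee_rot: [[-0.966, -0.258, -0.001], [-0.258, 0.966, -0.001], [0.001, -0.0, -1.0]]
contact_force: [0.5, -0.0, -0.3]
finger_gap: 0.005
```

```bash
python3 st.py
```

```text
9.78 base xy [107.8  31.5] z 33.4 F base [ 0.5 -0.2] -0.3 gap 0.005
```

{"method": "send_rows", "body": {"deltas": [[0.015,0,0.001,0,0,0,0],[0.022,0.001,0.001,0,0,0,0],[0.03,0.003,0.001,0,0,0,0],[0.038,0.004,0.001,0,0,0,0],[0.046,0.003,0.001,0,0,0,0]]}}

```text
time_s: 10.4
eef_pos: [588.1, -10.7, 32.7]
ee_rot: [[-0.966, -0.258, 0.0], [-0.258, 0.966, -0.001], [-0.0, -0.001, -1.0]]
contact_force: [2.1, -1.1, 0.8]
finger_gap: 0.007
```

```bash
python3 st.py
```

```text
10.4 base xy [61.9 34.4] z 32.7 F base [ 1.7 -1.6] 0.8 gap 0.007
```

{"method": "send_rows", "body": {"deltas": [[0.01,-0.003,0,0,0,0,0],[0.016,-0.008,0,0,0,0,0],[0.019,-0.013,0,0,0,0,0],[0.021,-0.017,0,0,0,0,0],[0.021,-0.02,0,0,0,0,0]]}}

```text
time_s: 11.02
eef_pos: [572.8, -35.9, 32.6]
ee_rot: [[-0.966, -0.258, -0.0], [-0.258, 0.966, -0.001], [0.0, -0.001, -1.0]]
contact_force: [-0.3, 1.0, -0.6]
finger_gap: 0.007
```

```bash
python3 st.py
```

```text
11.03 base xy [40.6 14.1] z 32.6 F base [0.  1.1] -0.6 gap 0.007
```

Force of 1.1 N in +y, so the clip is following. I'll push on to the stop.

{"method": "send_rows", "body": {"deltas": [[0,-0.002,0,0,0,0,0],[0,-0.003,0,0,0,0,0],[0,-0.0045,0,0,0,0,0]]}}

```text
time_s: 11.4
eef_pos: [573.1, -37.6, 32.5]
ee_rot: [[-0.966, -0.257, -0.002], [-0.257, 0.966, 0.003], [0.002, 0.003, -1.0]]
contact_force: [-3.4, 21.4, 4.3]
finger_gap: 0.006
```

```bash
python3 st.py
```

```text
11.4 base xy [40.5 12.4] z 32.5 F base [ 2.3 21.6] 4.3 gap 0.006
```

The force jumped to 21 N, which is the stop. I'll back off, rise and clear the view.

{"method": "send_rows", "body": {"deltas": [[0,0.006,0,0,0,0,0],[0,0.01,0,0,0,0,0],[0,0.01,-0.03,0,0,0,0],[0,0.01,-0.08,0,0,0,0],[0,0.05,-0.12,0,0,0,0]]}}

```text
time_s: 12.02
eef_pos: [561.8, 9.1, 154.5]
ee_rot: [[-0.967, -0.254, -0.0], [-0.254, 0.967, 0.002], [-0.0, 0.002, -1.0]]
contact_force: [-0.3, 1.0, 0.1]
finger_gap: 0.006
```

{"method": "send_rows", "body": {"deltas": [[0,0.05,-0.03,0,0,0,0],[0,0.1,-0.05,0,0,0,0],[0,0.15,-0.05,0,0,0,0],[0,0.2,-0.05,0,0,0,0],[0,0.2,-0.05,0,0,0,0]]}}

```text
time_s: 12.65
eef_pos: [510.5, 204.9, 205.2]
ee_rot: [[-0.966, -0.258, 0.001], [-0.258, 0.966, 0.002], [-0.001, 0.002, -1.0]]
contact_force: [0.2, -0.4, 0.2]
finger_gap: 0.006
```

```bash
python3 st.py; python3 look.py 22 p6;python3 - <<'E'
from meas import *
im=cv2.imread("pics/l.png").astype(int)[195:270,230:320]
m=im[...,2]>im[...,1]+70; ys,xs=np.nonzero(m); print("red",len(xs),tob(ray("scene",(xs.mean()+230,ys.mean()+195),30)))
a=cv2.imread("pics/scene0.png").astype(int);b=cv2.imread("pics/l.png").astype(int)
E
```

```text
12.65 base xy [ 42.8 262.8] z 205.2 F base [ 0.1 -0.4] 0.2 gap 0.006
corners [[-57.0, -85.0], [-55.0, 81.0], [51.0, -87.0], [54.0, 76.0]] faryaw -0.9 far mid [52.4 -5.6]
red 78 [53.15899794 -1.24808321]
```

View pics/p6.png

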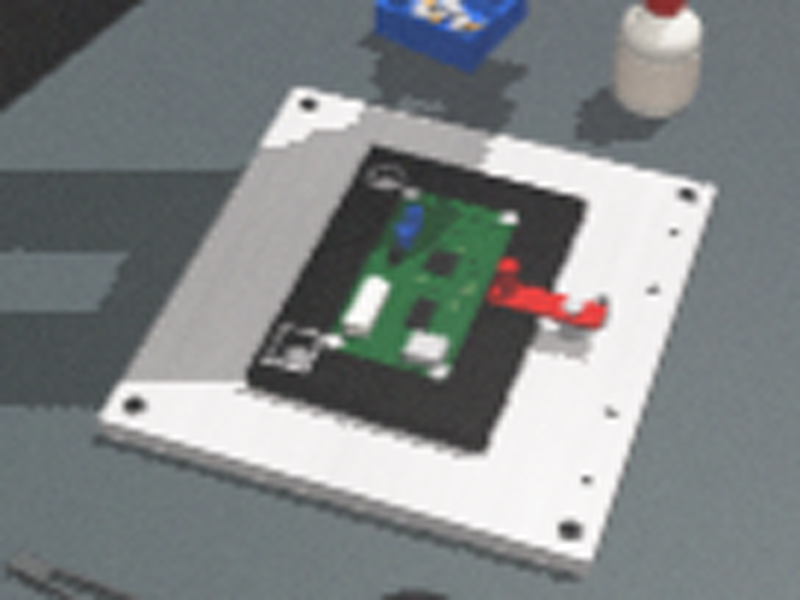

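The clip now points along base -x over the middle of the far edge, with its red centroid at base (53,-1). The pallet is flat and hasn't moved: left ring (386,178), slot (294,348). The bottle and dish are where they were, so I'm handing in.

```bash
python3 -c "
from workcell import robot
print(robot.sign_off())"
```

```text
the job is handed in; nothing more can be done
None
```

The pallet is seated on both pins and the hold-down clip is round against its stop. I handed the job in at about 12.7 s; the hand-in gave no verdict.

**What I did:** I pushed the pallet's near edge with both open fingertips, which squared it up, then nudged it in +y with the closed fingertips until it dropped. I pressed lightly on the near rim to check the height, then pushed the thumb post round.

**Last checks:**
- **Seating:** the rim press met the pallet at z 22.3 mm with 11 N; a seated pallet's top is at 22 mm. In the camera view both holes lay within about 2.5 mm of their pins, which is as fine as I could measure. The pallet did not move afterwards.
- **Clip:** the force jumped to 21 N at the stop, and the last picture shows the clip pointing straight over the middle of the far edge.
- **Surroundings:** the flux bottle and nut dish look unmoved. I did not check the other bench items individually, but the arm made no contact near them.

**Disagreement:** the automatic corner outline put the pallet 3 to 5 mm off in y, because its mask includes the side face and shadow. One corner from the top camera was unusable. I went by the hole rings and the press instead.

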